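# Clamp the long-shank valve in the yoke vise

### The arm

A 7-joint arm with a two-finger parallel gripper is mounted at the origin on the work surface. World frame = base frame: x ahead of the robot, y to its left, z up, the work surface at z = 0. Lengths are in m, angles in rad, forces in N, time in s.
With the tool pointing down it reaches from about 0.4 to 0.85 m from the base axis. Payload 10.4 kg.
Tool frame: the origin (TCP) lies on the mounting face of the last link; the fingertips stand 173 mm ahead of it and the grasp point (between the pads) lies 155 mm ahead of it; z points along the fingers, y is the line along which they close (so a half turn about z gives the same grasp; the last joint's range is limited). The gripper opens to 85 mm and grips with 20 to 120 N. Pads are 22 mm wide; open, the fingers measure 114 mm over their backs; the gripper's body (76 mm by 85 mm) begins 54 mm behind the grasp point. The pads swing forward as they close: fully open they stand 13 mm farther back than shut.
Start: joints at [-1.345, 0.332, -0.065, 1.46, 0.022, 1.35, -0.088], TCP at [0.154, 0.606, 0.405] pointing down, gripper open.
Joint ranges: [-2.6, 2.6], [-0.5, 2.12], [-1.47, 1.34], [0.16, 2.42], [-1.27, 4.41], [0.06, 2.06], [-2.6, 2.6]. Speed limits (rad/s): [2.22, 2.22, 2.79, 2.79, 3.14, 3.14, 3.14].

### API

Orientations are given as a unit quaternion [x, y, z, w].
In Python, from workcell import bot gives the robot as it stands.
- The arm moves only by the tool send_rows, never from a script. Its arguments are lists of equal length, an entry for each row: "delta_pos": the shift along the tool's x, y, z in cm, a list of three; "delta_rot": the turn, a rotation vector about the tool's x, y, z in degrees, a list of three; "claw": the finger opening in cm, from 0 to 8.54. A call has 1 to 12 rows; each row is the pose to reach, as a shift and turn from the pose commanded when the call began, along the tool's axes at that moment; what a row does not reach only later rows make up. A row lasts 1/10 s, in which the tool goes at most 50 mm and 8.59 degrees, less where a joint would pass 70% of its speed; a pose out of reach is approached as far as the arm can. A call with a gripper value outside its range is refused whole. The fingers move at their own pace and stop on an object; "grip_force" is the grip in N (left out, the last holds). Time passes only in rows, so rows that repeat a pose let the fingers close. It gives the time, the measured TCP pose, the force, the opening and the grip force at its end, in the units of the state.
- bot.observe(): the state, without advancing time (a new reading comes with each control period).
- bot.get_image(name): name is "side" or "top" or "wrist"; returns the picture (384x512x3 uint8, red, green, blue); there is no depth.
- bot.camera_model(name): a dict with "fov_y" (degrees; the focal length in pixels is half the picture's height over the tangent of half this angle, whatever the lens; pixels are square), "cx", "cy" (the principal point, pixels), "dist" ([k1, k2, p1, p2, k3] as OpenCV has them; the pictures are not rectified), "view" (4x4, takes a point from world to camera coordinates). Camera axes: x right, y down, z forward; pixel columns grow to the right and rows downward; lengths in m; the calibration is good to about 2 mm. A picture is of the moment at which its call begins: read the wrist's pose just before it. camera_model takes no time and is no camera call; for the wrist camera it gives the pose at the moment of the call.
- bot.finish_job(): hands the job in; it is judged then, once.
The state is a dict: "time_s": time; "qpos": joint angles; "joint_velocities": joint speeds; "tau": joint torques, N m; "tcp_pos": TCP position; "orientation": TCP orientation; "force": force on the tool from outside, world axes, zero at the start; "moment": the same for the moment, N m; "finger_gap": finger opening in m; "finger_force": force on a finger pad.
Only numpy, scipy, OpenCV 4.12 (cv2) and the standard library are available. Lean on these libraries where they do the work, as an engineer would, in place of code of your own. Each camera call takes 0.05 s, during which the arm holds its last target. There are 200 camera calls.

### The job

Lay the valve with the long shank in the yoke vise: shank in the V right under the pressing foot, valve body on the rest in front of the mouth. Then turn the T-handle clockwise until the rising resistance shows that the valve is held fast, but do not crank the sprung foot hard down, and let go. Leave the short valve, the gas cylinder and the bin as they are.

Things in the scene. Friction and masses are not known exactly. Their poses are not given: they have to be found in the camera images.
- valve: the work: steel draught valve with LONG shank, 200 mm overall, 0.4-0.75 kg, lying on the table. Square body 62 x 36 x 36 mm; origin: centre of the body's underside, z up. Along +x: collar (33 mm dia) from 31 to 39 mm, round shank (26 mm dia) from 39 to 159 mm; stub to -41 mm. Shank axis 18 mm above the origin. Balance point about 13 mm along +x. Grip the body from above, across y.
- shank_point (a point): point on the valve's shank axis, 115 mm ahead (+x) of the body's middle and 18 mm above its underside; it belongs at vise_seat
- vise: grey yoke vise fixed to the table; origin on the table under the screw axis, x along the V; the mouth looks to -x (the valve enters shank first, moving along +x). Base plate 20 mm thick, x -160 to +75, y +-65 mm. Pillars at y +-46 to +-62, x +-15 mm; crossbar x +-17 mm, 133 to 155 mm above the table.
- vise_seat (a point): point on the screw axis, 60 mm above the table, where the axis of a seated shank lies; axes as the vise. The 90 degree V-block spans x +-25 mm; its lips are 64 mm up at y about +-23 mm. A shank brought in 5 mm above its seated height clears the V and the raised foot.
- foot: flat steel pressing foot 34 x 30 x 12 mm below the screw; origin at the centre of its underside. It goes down with the screw (its underside starts 82 to 90 mm above the table; a seated shank's top is at 73 mm). It is sprung: once it touches, it yields up to 6.5 mm into the screw at 8 N per mm, then is solid; about 3 to 6 mm holds the valve fast.
- handle (a joint): turn of the T-handle, rad: grows clockwise from above (tightening), starts at 0.3 to 1.6, stop at 5.3. Handle, screw and foot sink 5.5 mm per rad (coarse quick-action screw). Foot 91 mm up at 0; meets a seated shank at about 3.3, its spring is spent at 4.45. Friction 0.3 Nm, either sign at standstill; pressing adds about 0.2 Nm per rad (anticlockwise). Up to 50 N it stays where it is left.
- handle_bar (a point): middle of the T-handle's bar, on the screw axis (206 to 214 mm above the table at the start); the bar is 90 mm long along this frame's x, 14 mm wide and 14 mm high, with 20 mm round ends; stem 14 mm dia below it. It can be gripped from above across the bar, at its middle.
- spare: bystander: the same valve with a SHORT shank (120 mm overall, shank from 39 to 79 mm along +x); origin under its square body
- cylinder: bystander: small aluminium gas cylinder standing upright beside the vise, 60 mm dia, 150 mm high; origin under its centre
- bin: bystander: open cardboard bin, 150 x 90 x 70 mm high (150 along its x), beside the vise mouth; origin under its centre
- vise_rest (a point): middle of the top of the narrow rest for the valve body, in front of the mouth, 115 mm from the screw axis, 41.5 mm above the table; the rest is 40 mm along x and 24 mm along y
Things that resemble listed ones, but are neither listed nor needed, are in the scene too. Leave any blue or green look-alike of the valve alone.

How it is judged:
On the way, in this order (a step that is already met when the one before it is completed fails the run):
1. the long valve lies in the vise: shank in the V under the foot, body on the rest (x of shank_point in the frame of vise_seat between -0.018 and 0.018 m and y of shank_point in the frame of vise_seat between -0.004 and 0.004 m and z of shank_point in the frame of vise_seat between -0.005 and 0.005 m and angle between the x axis of valve and the x axis of vise, either way round below 0.06 rad), for 0.2 s.
2. the foot presses the shank with at least 20 N (contact force between foot and valve above 20 N), for 0.2 s.
At the end, for the whole second after the job is handed in: The long valve lies in the vise's V: its shank point is within 18 mm of the seat along the V, 4 mm across and 5 mm in height, parallel to the V within 0.06 rad, and at rest; the foot presses it with 20 to 130 N; the short valve, cylinder and bin are within 25 mm of their starts and upright (all of step 1 and contact force between foot and valve between 20 and 130 N and linear speed of valve below 0.02 m/s and distance of each of spare, cylinder, bin from where it was at the start of the episode below 0.025 m and angle between each of spare, cylinder, bin's own z axis and vertical below 0.3 rad); the robot touches nothing.
It fails at once if the foot is cranked hard down (over 130 N) (contact force between foot and valve above 130 N).
It fails at once if the short valve is moved more than 25 mm (distance of spare from where it was at the start of the episode above 0.025 m).
It fails at once if the cylinder is moved more than 25 mm or tipped (distance of cylinder from where it was at the start of the episode above 0.025 m or angle between cylinder's own z axis and vertical above 0.3 rad).
It fails at once if the bin is moved more than 25 mm (distance of bin from where it was at the start of the episode above 0.025 m).
It also fails if it takes over 72 s, if anything falls off the work surface, if the arm or the gripper's body presses on something with over 40 N, if the wrist force passes 120 N, or if a joint passes its speed limit or range.

## Working session

There is one attempt and no reset: what is moved stays moved. The work goes in short steps, Python scripts to look and compute and a tool call to move; the robot and the scene stay as the last step left them, time stands still between calls to the robot, and variables do not carry over. Pictures are saved under pics/ and viewed, at most 10 in all, crops included, and the job is handed in when it is done.

Besides the shell and the picture viewer there is one more tool, called after "Request:" as name(argument=value, ...), one argument or row to a line, values as JSON. send_rows: Moves the arm, as the interface text tells. Its arguments: {"type":"object","properties":{"delta_pos":{"type":"array"},"delta_rot":{"type":"array"},"claw":{"type":"array"},"grip_force":{"type":"number"}},"required":["delta_pos","delta_rot","claw"]}

```bash
mkdir -p pics
cat > h.py <<'E'
import numpy as np,cv2
from workcell import bot
from scipy.spatial.transform import Rotation as R
def K(m):
    f=192/np.tan(np.radians(m["fov_y"])/2); return np.array([[f,0,m["cx"]],[0,f,m["cy"]],[0,0,1]])
def ray(m,uv):
    V=np.array(m["view"]); p=cv2.undistortPoints(np.array([[uv]],float),K(m),np.array(m["dist"],float))[0,0]
    return -V[:3,:3].T@V[:3,3], V[:3,:3].T@np.array([p[0],p[1],1])
def plane(m,uv,z):
    c,d=ray(m,uv); return c+d*(z-c[2])/d[2]
def proj(m,P):
    V=np.array(m["view"]); return cv2.projectPoints(np.array(P,float).reshape(-1,3),cv2.Rodrigues(V[:3,:3])[0],V[:3,3],K(m),np.array(m["dist"],float))[0][:,0]
def snap(n,f):
    m=bot.camera_model(n); im=np.array(bot.get_image(n)); cv2.imwrite("pics/"+f,im[:,:,::-1]); return m,im
E
python3 - <<'E'
from h import *
s=bot.observe();print(s)
a,ia=snap("top","top0.png");b,ib=snap("side","side0.png")
for m in(a,b):print(m["fov_y"],ray(m,(256,192)))
cv2.imwrite("pics/both.png",cv2.resize(np.hstack([ia,ib])[:,:,::-1],None,fx=.78,fy=.78))
E
```

```text
{'time_s': 0.0, 'qpos': array([-1.34461135,  0.33285852, -0.06472755,  1.46095752,  0.02160927,
        1.34988514, -0.08847684]), 'joint_velocities': array([ 1.64143343e-03,  1.10242174e-04, -7.44030257e-05, -1.69845919e-03,
       -1.49649996e-03,  1.33007508e-03, -9.89279182e-04]), 'tau': array([ 3.64465232e-04, -6.25450230e+01,  4.93639405e-02, -3.91611171e+01,
        1.61861797e-02,  9.96442657e-03,  2.27824671e-05]), 'tcp_pos': array([0.15383992, 0.60563309, 0.40391643]), 'orientation': array([ 1.24035900e-01,  9.92277480e-01, -7.04088309e-04, -5.47600291e-05]), 'force': array([-0.12654517,  0.29885302, -0.03704113]), 'moment': array([-0.03206419, -0.00378897,  0.02037042]), 'finger_force': 0.0, 'finger_gap': 0.08527412448450977}
53.20458830581632 (array([ 0.38095057, -0.07137585,  1.42731234]), array([ 0.10382402,  0.00608753, -0.99459435]))
42.403415854345766 (array([ 0.17812969, -1.44359583,  0.93737651]), array([ 0.24246507,  0.83547475, -0.49358774]))
```

View pics/top0.png

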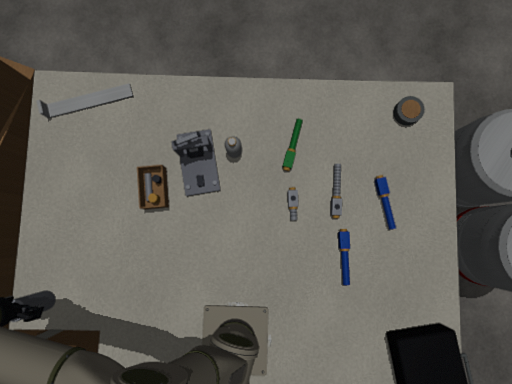

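View pics/side0.png

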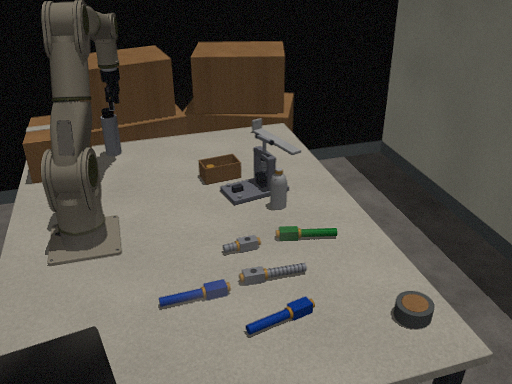

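Top view: the grey valve with the long shank is at about (337,190), body near (337,207), shank pointing up. The grey short one is at (293,203). The green one at (293,145) and the blue ones at (385,203) and (345,257) are look-alikes. The only grey one with the long shank is the one at (337,190). The vise is at (198,165) with its mouth toward the bottom. I'll confirm this in a crop and measure.

Run:
```python
from h import *
m=bot.camera_model("top"); im=cv2.imread("pics/top0.png")
c1=cv2.resize(im[150:230,275:355],None,fx=5,fy=5,interpolation=3);c2=cv2.resize(im[120:200,165:245],None,fx=5,fy=5,interpolation=3)
cv2.imwrite("pics/c1.png",np.hstack([c1,c2]))
for n,uv,z in[("body",(337,210),.036),("shank",(337,165),.018),("blue",(345,240),.036),("spare",(293,197),.036),("cyl",(233,142),.15),("bin",(153,188),.07),("plate",(185,196),.02),("plate",(219,191),.02),("plate",(175,133),.02),("bar",(193,142),.21)]:print(n,plane(m,uv,z).round(3))
```

```text
body [ 0.469 -0.358  0.036]
shank [ 0.638 -0.361  0.018]
blue [ 0.362 -0.387  0.036]
spare [ 0.512 -0.198  0.036]
cyl [0.683 0.019 0.15 ]
bin [0.526 0.303 0.07 ]
plate [0.506 0.198 0.02 ]
plate [0.528 0.074 0.02 ]
plate [0.741 0.247 0.02 ]
bar [0.665 0.144 0.21 ]
```

View pics/c1.png

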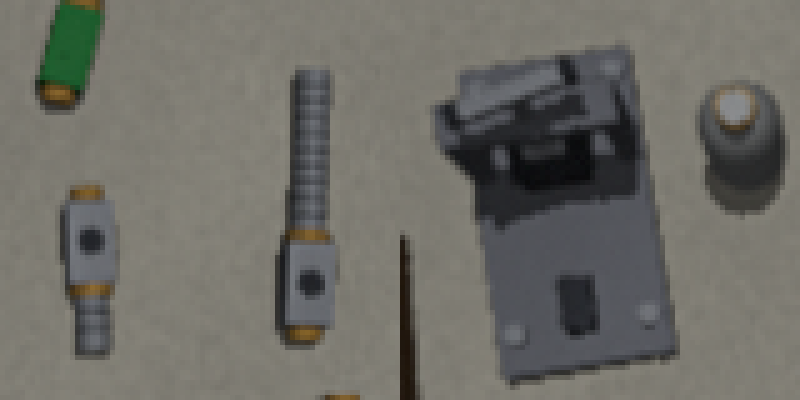

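The crop confirms it: long grey valve with body at (337,207) and shank tip at (337.4,163.6). The short grey one is separate and points the other way. The vise plate corners are visible, and the T-bar lies roughly across the V.

Run:
```python
from h import *
m=bot.camera_model("top")
u=lambda x,y:(165+(x-400)/5,120+y/5)
w=lambda x,y:(275+x/5,150+y/5)
A,B,C=[plane(m,u(*p),.02)[:2] for p in[(508,384),(678,350),(632,45)]]
print("corners",A,B,C,np.linalg.norm(A-B),np.linalg.norm(C-B))
d=C-B;print("yaw",np.degrees(np.arctan2(d[1],d[0])),np.degrees(np.arctan2(-(A-B)[0],(A-B)[1])))
r=plane(m,u(579,285+20),.0415)[:2];print("rest approx",plane(m,u(578,290),.0415))
yaw=np.arctan2(d[1],d[0]);ex=np.array([np.cos(yaw),np.sin(yaw)]);ey=np.array([-ex[1],ex[0]])
print("origin",(A+B)/2+.16*ex,C-.075*ex+.065*ey)
P,Q=plane(m,u(465,105),.21),plane(m,u(565,75),.21);print("bar",P,Q,np.degrees(np.arctan2(*(Q-P)[1::-1])),(P+Q)/2)
b=plane(m,w(310,284),.036);t=plane(m,w(312,68),.018);st=plane(m,w(303,340),.018);print("valve",b,t,st,np.degrees(np.arctan2(*(t-st)[1::-1])))
# move
s=bot.observe();Rt=R.from_quat(s["orientation"]).as_matrix()
for tgt in([.47,-.36,.40],):print("delta cm",(Rt.T@(np.array(tgt)-s["tcp_pos"])*100).round(1));print(Rt.round(3))
v=np.linalg.inv(np.array(bot.camera_model("wrist")["view"]));print("wristcam in tool",(Rt.T@(v[:3,3]-s["tcp_pos"])).round(3),(Rt.T@v[:3,2]).round(2),bot.camera_model("wrist")["fov_y"])
```

```text
corners [0.50280228 0.19203073] [0.5315397  0.06807404] [0.76063752 0.11138172] 0.12724425664783898 0.23315523826040563
yaw 10.704635888025459 13.052543954453398
rest approx [0.57113075 0.14046074 0.0415    ]
origin [0.67438664 0.15977176] [0.67486919 0.16131962]
bar [0.66645518 0.19281498 0.21      ] [0.68821138 0.12923382 0.21      ] -71.11007777656422 [0.67733328 0.1610244  0.21      ]
valve [ 0.48066328 -0.35808155  0.036     ] [ 0.64288778 -0.36226736  0.018     ] [ 0.44073893 -0.35689079  0.018     ] -1.523541588224356
delta cm [-54.4 -85.8   0.5]
[[-0.969  0.246 -0.   ]
 [ 0.246  0.969 -0.001]
 [-0.    -0.001 -1.   ]]
wristcam in tool [0.082 0.001 0.03 ] [-0.32  0.    0.95] 70.79843487679086
```

```bash
cat >> h.py <<'E'
def deltas(*wps):
    s=bot.observe();Rt=R.from_quat(s["orientation"]).as_matrix();p=s["tcp_pos"]
    yx=np.degrees(np.arctan2(Rt[1,0],Rt[0,0]))
    print("t",s["time_s"],"tcp",p.round(4),"toolx yaw",yx.round(2),"tilt",Rt[:,2].round(4),"F",s["force"].round(1),"gap",round(s["finger_gap"],4),"q7",s["qpos"][6].round(2))
    for w in wps:
        d=(Rt.T@(np.array(w[:3])-p)*100).round(2)
        g=""
        if len(w)>3:
            T=R.from_euler("z",w[3],degrees=True)*R.from_matrix(np.diag([1.,-1,-1])); g=np.degrees((R.from_matrix(Rt).inv()*T).as_rotvec()).round(2)
        print(w,"->",d,g)
E
python3 -c "
from h import *
deltas([.40,.45,.47],[.52,.2,.47,178.5],[.55,-.1,.47,178.5],[.48,-.36,.36,178.5])"
```

```text
t 0.1 tcp [0.1539 0.6056 0.404 ] toolx yaw 165.75 tilt [-3.0e-04 -1.2e-03 -1.0e+00] F [-0.2  0.3 -0.5] gap 0.0855 q7 -0.09
[0.4, 0.45, 0.47] -> [-27.69  -9.03  -6.59] 
[0.52, 0.2, 0.47, 178.5] -> [-45.48 -30.31  -6.56] [-7.000e-02 -1.000e-02 -1.275e+01]
[0.55, -0.1, 0.47, 178.5] -> [-55.77 -58.65  -6.52] [-7.000e-02 -1.000e-02 -1.275e+01]
[0.48, -0.36, 0.36, 178.5] -> [-55.39 -85.56   4.51] [-7.000e-02 -1.000e-02 -1.275e+01]
```

Request:
send_rows(
  delta_pos=[
    [-4, -1.3, -3],
    [-9, -3, -6.5],
    [-13.5, -4.5, -6.5],
    [-18, -6, -6.5],
    [-23, -7.5, -6.5],
    [-27.7, -9, -6.5],
    [-30.5, -12.5, -6.5],
    [-33, -16.5, -6.5],
    [-36, -20.5, -6.5],
    [-39, -24, -6.5],
    [-42, -27.5, -6.5],
    [-45, -30.5, -6.5],
  ],
  delta_rot=[
    [0, 0, 0],
    [0, 0, 0],
    [0, 0, 0],
    [0, 0, 0],
    [0, 0, 0],
    [0, 0, -2],
    [0, 0, -4],
    [0, 0, -6],
    [0, 0, -8],
    [0, 0, -10],
    [0, 0, -12],
    [0, 0, -12.75],
  ],
  claw=[8.5, 8.5, 8.5, 8.5, 8.5, 8.5, 8.5, 8.5, 8.5, 8.5, 8.5, 8.5],
)

```text
time_s: 1.3
tcp_pos: [0.5154, 0.1969, 0.4697]
orientation: [0.013, 1.0, 0.0, -0.0]
force: [0.8, 0.9, 0.7]
finger_gap: 0.0851
finger_force: 0.0
```

```bash
python3 -c "
from h import *
deltas([.55,-.1,.47,178.5],[.48,-.36,.36,178.5])"
```

```text
t 1.3 tcp [0.5154 0.1969 0.4697] toolx yaw 178.52 tilt [-1.e-04  1.e-04 -1.e+00] F [0.8 0.9 0.7] gap 0.0851 q7 1.13
[0.55, -0.1, 0.47, 178.5] -> [ -4.22 -29.59  -0.03] [ 0.01 -0.    0.02]
[0.48, -0.36, 0.36, 178.5] -> [  2.1  -55.76  10.97] [ 0.01 -0.    0.02]
```

Request:
send_rows(
  delta_pos=[
    [-0.6, -4.5, 0],
    [-1.2, -9, 0],
    [-1.8, -13.5, 0],
    [-2.2, -18, 0],
    [-2.2, -22.5, 0],
    [-2, -27, 0],
    [-1.6, -31.5, 1],
    [-1, -36, 2.5],
    [-0.2, -40.5, 4],
    [0.6, -45, 6],
    [1.4, -50, 8.5],
    [2.1, -54, 10],
  ],
  delta_rot=[
    [0, 0, 0],
    [0, 0, 0],
    [0, 0, 0],
    [0, 0, 0],
    [0, 0, 0],
    [0, 0, 0],
    [0, 0, 0],
    [0, 0, 0],
    [0, 0, 0],
    [0, 0, 0],
    [0, 0, 0],
    [0, 0, 0],
  ],
  claw=[8.5, 8.5, 8.5, 8.5, 8.5, 8.5, 8.5, 8.5, 8.5, 8.5, 8.5, 8.5],
)

```text
time_s: 2.5
tcp_pos: [0.4791, -0.3411, 0.3683]
orientation: [0.013, 1.0, 0.0, -0.0]
force: [1.6, -0.2, -0.6]
finger_gap: 0.0848
finger_force: 0.0
```

Request:
send_rows(
  delta_pos=[
    [0, -1.8, 1],
    [0, -1.8, 1],
    [0, -1.8, 1],
  ],
  delta_rot=[
    [0, 0, 0],
    [0, 0, 0],
    [0, 0, 0],
  ],
  claw=[8.5, 8.5, 8.5],
)

```text
time_s: 2.8
tcp_pos: [0.4793, -0.3578, 0.3592]
orientation: [0.013, 1.0, 0.0, -0.001]
force: [0.5, 0.1, 0.6]
finger_gap: 0.0851
finger_force: 0.0
```

Run:
```python
from h import *
deltas([.481,-.358,.18,178.5])
m,im=snap("wrist","w1.png")
print(proj(m,[[.481,-.358,.036],[.64,-.362,.018],[.52,-.359,.018]]).round())
np.save("w1m.npy",m,allow_pickle=True)
```

```text
t 2.8 tcp [ 0.4793 -0.3578  0.3592] toolx yaw 178.46 tilt [-1.e-03  6.e-04 -1.e+00] F [0.5 0.1 0.6] gap 0.0851 q7 2.29
[0.481, -0.358, 0.18, 178.5] -> [-0.19 -0.03 17.92] [ 0.03 -0.06 -0.04]
[[252. 180.]
 [252. 287.]
 [252. 207.]]
```

View pics/w1.png

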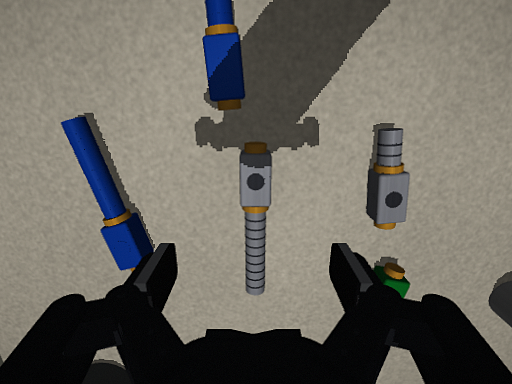

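Wrist view: the long valve's body is at (256,180) and its shank tip at (255,292), aligned with the tool and about 4 px (4 mm) to +y of the prediction. Descending onto it.

Request:
send_rows(
  delta_pos=[
    [-0.1, 0.1, 3],
    [-0.2, 0.3, 7],
    [-0.2, 0.3, 11],
    [-0.2, 0.3, 14.5],
    [-0.2, 0.3, 16.5],
    [-0.2, 0.3, 17.8],
    [-0.2, 0.3, 17.8],
    [-0.2, 0.3, 17.8],
    [-0.2, 0.3, 17.8],
    [-0.2, 0.3, 17.8],
    [-0.2, 0.3, 17.8],
    [-0.2, 0.3, 17.8],
  ],
  delta_rot=[
    [0, 0, 0],
    [0, 0, 0],
    [0, 0, 0],
    [0, 0, 0],
    [0, 0, 0],
    [0, 0, 0],
    [0, 0, 0],
    [0, 0, 0],
    [0, 0, 0],
    [0, 0, 0],
    [0, 0, 0],
    [0, 0, 0],
  ],
  claw=[8.5, 8.5, 8.5, 8.5, 8.5, 8.5, 8.5, 2.5, 2.5, 2.5, 2.5, 2.5],
  grip_force=80,
)

```text
time_s: 4.05
tcp_pos: [0.4818, -0.3553, 0.1829]
orientation: [0.013, 1.0, -0.0, 0.001]
force: [-1.0, 1.7, 5.7]
finger_gap: 0.0347
finger_force: 81.8
```

Request:
send_rows(
  delta_pos=[
    [0, 0, 0],
    [0, 0, 0],
    [0, 0, 0],
    [0, 0, 0],
  ],
  delta_rot=[
    [0, 0, 0],
    [0, 0, 0],
    [0, 0, 0],
    [0, 0, 0],
  ],
  claw=[2.5, 2.5, 2.5, 2.5],
)

```text
time_s: 4.45
tcp_pos: [0.4818, -0.3553, 0.1829]
orientation: [0.013, 1.0, -0.0, 0.001]
force: [-1.2, 0.8, 8.0]
finger_gap: 0.0344
finger_force: 81.8
```

```bash
python3 -c "
from h import *
deltas([.46,-.25,.42])"
```

```text
t 4.45 tcp [ 0.4818 -0.3553  0.1829] toolx yaw 178.49 tilt [ 1.8e-03 -5.0e-04 -1.0e+00] F [-1.2  0.8  8. ] gap 0.0344 q7 2.38
[0.46, -0.25, 0.42] -> [  2.41  10.46 -23.72]
```

Request:
send_rows(
  delta_pos=[
    [0, 0, -1],
    [0, 0, -4],
    [0, 0, -8],
    [0, 1, -12],
    [0, 4, -16],
    [0.2, 8, -20],
    [0.3, 12, -23],
    [0.3, 16, -24],
    [0.3, 20, -24],
    [0.3, 24, -24],
    [0.3, 28, -24],
    [0.3, 32, -24],
  ],
  delta_rot=[
    [0, 0, 0],
    [0, 0, 0],
    [0, 0, 0],
    [0, 0, 0],
    [0, 0, 0],
    [0, 0, 0],
    [0, 0, 0],
    [0, 0, -2],
    [0, 0, -4],
    [0, 0, -6],
    [0, 0, -8],
    [0, 0, -10],
  ],
  claw=[2.5, 2.5, 2.5, 2.5, 2.5, 2.5, 2.5, 2.5, 2.5, 2.5, 2.5, 2.5],
)

```text
time_s: 5.65
tcp_pos: [0.4858, -0.0338, 0.4217]
orientation: [-0.074, 0.997, 0.0, -0.0]
force: [1.4, 0.5, -6.8]
finger_gap: 0.035
finger_force: 81.8
```

```bash
python3 -c "
from h import *
deltas([.4785,.1206,.42,191.5])"
```

```text
t 5.65 tcp [ 0.4858 -0.0338  0.4217] toolx yaw -171.46 tilt [-8.e-04  1.e-04 -1.e+00] F [ 1.4  0.5 -6.8] gap 0.035 q7 1.7
[0.4785, 0.1206, 0.42, 191.5] -> [-1.57 15.38  0.17] [ 0.02 -0.04 -2.96]
```

Request:
send_rows(
  delta_pos=[
    [-0.4, 4, 0],
    [-0.8, 8, 0],
    [-1.2, 12, 0],
    [-1.6, 15.4, 0],
    [-1.6, 15.4, 0],
    [-1.6, 15.4, 0],
  ],
  delta_rot=[
    [0, 0, -1],
    [0, 0, -2],
    [0, 0, -3],
    [0, 0, -3],
    [0, 0, -3],
    [0, 0, -3],
  ],
  claw=[2.5, 2.5, 2.5, 2.5, 2.5, 2.5],
)

```text
time_s: 6.25
tcp_pos: [0.4794, 0.1199, 0.4213]
orientation: [-0.101, 0.995, -0.0, -0.001]
force: [1.0, -0.5, -6.3]
finger_gap: 0.0345
finger_force: 81.9
```

Run:
```python
from h import *
deltas([.4785,.1206,.236,191.5])
m,im=snap("wrist","w2.png")
o=np.array([.6745,.1605]);a=np.radians(11.5);ex=np.array([np.cos(a),np.sin(a)]);ey=np.array([-ex[1],ex[0]])
W=lambda x,y,z:[*(o+x*ex+y*ey),z]
names="restF restL restR plateL plateR barM seatVentryL R pillarL pillarR"
print(proj(m,[W(-115,0,.0415) if 0 else W(-.135,0,.0415),W(-.115,.012,.0415),W(-.115,-.012,.0415),W(-.16,.065,.02),W(-.16,-.065,.02),W(0,0,.215),W(-.025,.023,.064),W(-.025,-.023,.064),W(-.017,.062,.155),W(-.017,-.062,.155)]).round())
```

```text
t 6.25 tcp [0.4794 0.1199 0.4213] toolx yaw -168.44 tilt [-0.0013 -0.001  -1.    ] F [ 1.  -0.5 -6.3] gap 0.0345 q7 1.44
[0.4785, 0.1206, 0.236, 191.5] -> [ 0.04  0.1  18.53] [-0.04 -0.08  0.06]
[[253. 212.]
 [261. 225.]
 [244. 225.]
 [298. 190.]
 [208. 190.]
 [253. 410.]
 [269. 288.]
 [237. 288.]
 [307. 345.]
 [199. 345.]]
```

View pics/w2.png

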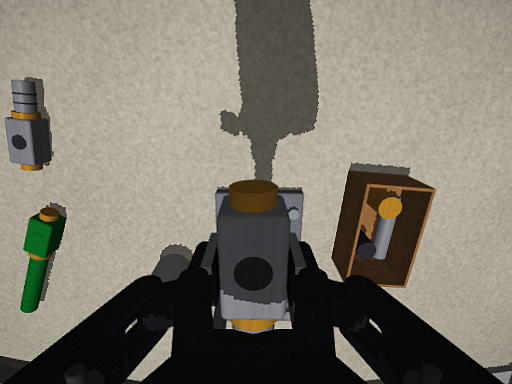

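Run:
```python
from h import *
s=bot.observe();m=bot.camera_model("wrist");Rt=R.from_quat(s["orientation"]).as_matrix()
T=lambda *p:s["tcp_pos"]+Rt@np.array(p)
print("held hole,body bot L/R near end",proj(m,[T(0,0,.147),T(.031,.018,.147),T(.031,-.018,.147)]).round(1))
im=cv2.imread("pics/w2.png");c=cv2.resize(im[175:335,195:325],None,fx=3.7,fy=3.7,interpolation=3);cv2.imwrite("pics/c2.png",c)
top=bot.camera_model("top")
```

```text
held hole,body bot L/R near end [[251.  271.5]
 [289.3 215.2]
 [212.6 215.2]]
```

View pics/c2.png

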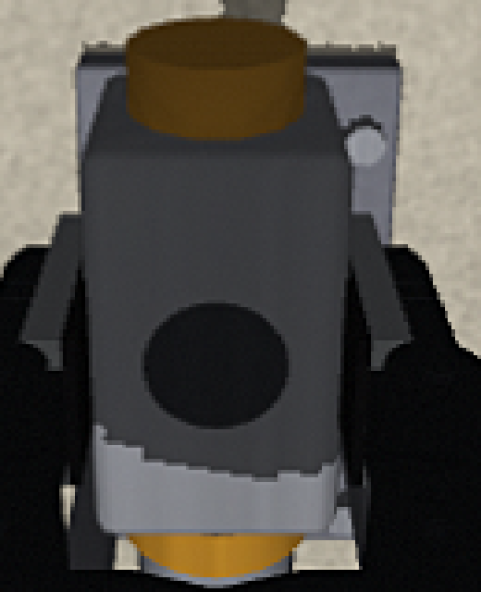

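The crop shows the plate's front corners at about (216,193) and (303,193) in the picture. The front edge is level, so the yaw is good, but its middle is about 6 px to +y of the estimate. I'll lower to just before the mouth and compare the shank with the vise directly.

Request:
send_rows(
  delta_pos=[
    [0, 0.1, 4],
    [0, 0.2, 8],
    [0, 0.3, 12],
    [0, 0.4, 15],
    [0, 0.4, 17.5],
    [0, 0.4, 18],
    [0, 0.4, 18],
  ],
  delta_rot=[
    [0, 0, 0],
    [0, 0, 0],
    [0, 0, 0],
    [0, 0, 0],
    [0, 0, 0],
    [0, 0, 0],
    [0, 0, 0],
  ],
  claw=[2.5, 2.5, 2.5, 2.5, 2.5, 2.5, 2.5],
)

```text
time_s: 7.0
tcp_pos: [0.4791, 0.1227, 0.2417]
orientation: [-0.099, 0.995, -0.0, -0.001]
force: [0.0, -0.2, -6.0]
finger_gap: 0.0345
finger_force: 81.7
```

Run:
```python
from h import *
deltas()
_,w=snap("wrist","w3.png");t,it=snap("top","top3.png");d,si=snap("side","side3.png")
s=bot.observe();Rt=R.from_quat(s["orientation"]).as_matrix();T=lambda x,y,z:s["tcp_pos"]+Rt@np.array([-x,y,.183-z])
print("tip top/side pred",proj(t,[T(.159,0,.018),T(.0,0,.036)]).round(1),proj(d,[T(.159,0,.018),T(0,0,.036)]).round(1))
a=cv2.resize(it[120:200,165:245],(400,400),interpolation=3);b=cv2.resize(si[130:210,210:290],(400,400),interpolation=3)
cv2.imwrite("pics/c3.png",np.hstack([a,b])[:,:,::-1])
```

```text
t 7.0 tcp [0.4791 0.1227 0.2417] toolx yaw -168.59 tilt [-1.1e-03 -8.0e-04 -1.0e+00] F [ 0.  -0.2 -6. ] gap 0.0345 q7 1.49
tip top/side pred [[195.7 158.4]
 [202.  201.8]] [[254.3 172.5]
 [215.6 177.7]]
```

View pics/c3.png

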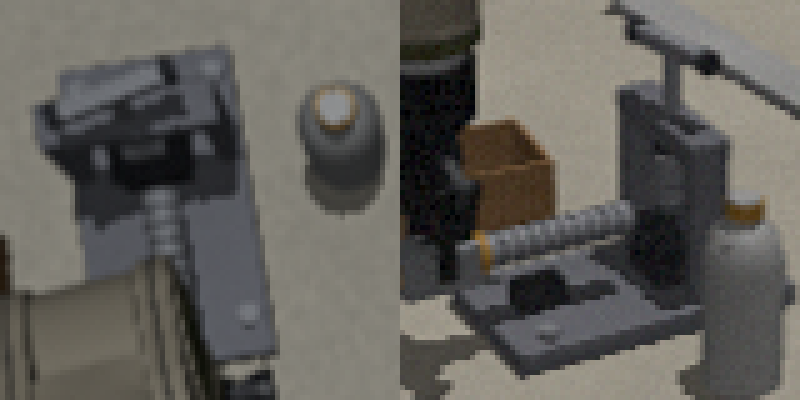

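The picture shows the shank tip at (197,158) in the top view, against a prediction of (195.7,158.4), so the top camera reads about 4 mm too far to -y. The side view matches the prediction in height. I'm correcting the vise origin to about (0.676, 0.166).

```bash
python3 -c "
from h import *
deltas([.479,.126,.230,191.5],[.563,.143,.230,191.5])"
```

```text
t 7.15 tcp [0.4798 0.1234 0.2433] toolx yaw -168.54 tilt [ 0.0024  0.0011 -1.    ] F [ 0.   0.3 -7. ] gap 0.0345 q7 1.49
[0.479, 0.126, 0.23, 191.5] -> [0.03 0.27 1.33] [ 0.03  0.15 -0.04]
[0.563, 0.143, 0.23, 191.5] -> [-8.54  0.26  1.36] [ 0.03  0.15 -0.04]
```

Request:
send_rows(
  delta_pos=[
    [0, 0.3, 0.6],
    [0, 0.3, 1.1],
    [-1, 0.3, 1.1],
    [-2, 0.3, 1.1],
    [-3, 0.3, 1.1],
    [-3, 0.3, 1.1],
  ],
  delta_rot=[
    [0, 0, 0],
    [0, 0, 0],
    [0, 0, 0],
    [0, 0, 0],
    [0, 0, 0],
    [0, 0, 0],
  ],
  claw=[2.5, 2.5, 2.5, 2.5, 2.5, 2.5],
)

```text
time_s: 7.75
tcp_pos: [0.5095, 0.1329, 0.2309]
orientation: [-0.1, 0.995, -0.0, 0.001]
force: [0.6, -0.2, -7.6]
finger_gap: 0.0347
finger_force: 81.9
```

Request:
send_rows(
  delta_pos=[
    [-1, 0, 0],
    [-2, 0, 0],
    [-3, 0, 0],
    [-4, 0, 0],
    [-5, 0, 0],
    [-5.5, 0, 0],
    [-5.5, 0, 0],
  ],
  delta_rot=[
    [0, 0, 0],
    [0, 0, 0],
    [0, 0, 0],
    [0, 0, 0],
    [0, 0, 0],
    [0, 0, 0],
    [0, 0, 0],
  ],
  claw=[2.5, 2.5, 2.5, 2.5, 2.5, 2.5, 2.5],
)

```text
time_s: 8.45
tcp_pos: [0.5623, 0.1436, 0.2306]
orientation: [-0.1, 0.995, -0.0, 0.0]
force: [0.3, 0.4, -5.8]
finger_gap: 0.0346
finger_force: 82.0
```

Run:
```python
from h import *
deltas([.563,.143,.225,191.5])
t,it=snap("top","top4.png");d,si=snap("side","side4.png")
a=cv2.resize(it[120:200,165:245],(400,400),interpolation=3);b=cv2.resize(si[130:210,220:300],(400,400),interpolation=3)
cv2.imwrite("pics/c4.png",np.hstack([a,b])[:,:,::-1])
```

```text
t 8.45 tcp [0.5623 0.1436 0.2306] toolx yaw -168.51 tilt [ 2.e-04 -1.e-04 -1.e+00] F [ 0.3  0.4 -5.8] gap 0.0346 q7 1.55
[0.563, 0.143, 0.225, 191.5] -> [-0.05 -0.07  0.56] [-0.01  0.01 -0.01]
```

View pics/c4.png

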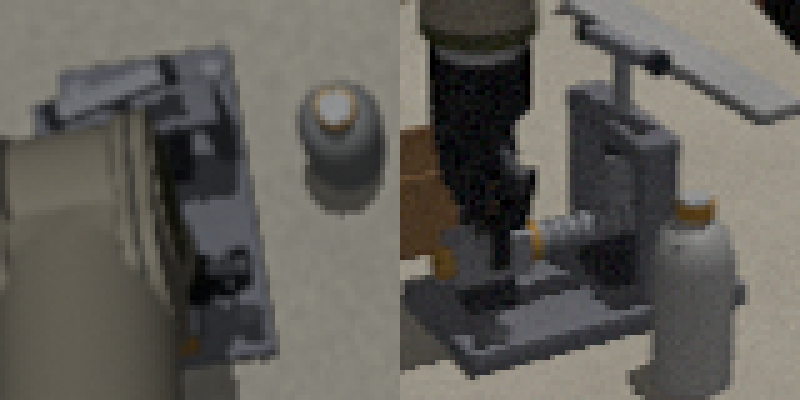

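The shank is in under the yoke without contact (side view: body over the rest, shank entering between the pillars). Lowering gently.

Request:
send_rows(
  delta_pos=[
    [0, 0, 0.1],
    [0, 0, 0.2],
    [0, 0, 0.3],
    [0, 0, 0.3],
  ],
  delta_rot=[
    [0, 0, 0],
    [0, 0, 0],
    [0, 0, 0],
    [0, 0, 0],
  ],
  claw=[2.5, 2.5, 2.5, 2.5],
)

```text
time_s: 8.95
tcp_pos: [0.5616, 0.1435, 0.2276]
orientation: [-0.1, 0.995, 0.0, -0.0]
force: [-0.4, -0.5, -7.4]
finger_gap: 0.0349
finger_force: 82.0
```

Request:
send_rows(
  delta_pos=[
    [0, 0, 0.1],
    [0, 0, 0.2],
    [0, 0, 0.2],
  ],
  delta_rot=[
    [0, 0, 0],
    [0, 0, 0],
    [0, 0, 0],
  ],
  claw=[2.5, 2.5, 2.5],
)

```text
time_s: 9.25
tcp_pos: [0.5618, 0.1438, 0.2259]
orientation: [-0.1, 0.995, 0.0, 0.0]
force: [-0.7, -0.5, -4.9]
finger_gap: 0.0344
finger_force: 82.3
```

```bash
python3 -c "
from h import *
deltas();print(bot.observe()['moment'])"
```

```text
t 9.25 tcp [0.5618 0.1438 0.2259] toolx yaw -168.48 tilt [ 5.e-04  5.e-04 -1.e+00] F [-0.7 -0.5 -4.9] gap 0.0344 q7 1.55
[0.18938913 0.0155349  0.0963411 ]
```

Request:
send_rows(
  delta_pos=[
    [0, 0, 0.1],
    [0, 0, 0.1],
    [0, 0, 0.1],
  ],
  delta_rot=[
    [0, 0, 0],
    [0, 0, 0],
    [0, 0, 0],
  ],
  claw=[2.5, 2.5, 2.5],
)

```text
time_s: 9.55
tcp_pos: [0.5619, 0.1439, 0.2251]
orientation: [-0.1, 0.995, 0.0, 0.0]
force: [-0.1, 2.0, -1.1]
finger_gap: 0.0345
finger_force: 82.7
```

Request:
send_rows(
  delta_pos=[
    [0, 0, 0.1],
    [0, 0, 0.1],
    [0, 0, 0.1],
  ],
  delta_rot=[
    [0, 0, 0],
    [0, 0, 0],
    [0, 0, 0],
  ],
  claw=[2.5, 2.5, 2.5],
)

```text
time_s: 9.85
tcp_pos: [0.5619, 0.1439, 0.2245]
orientation: [-0.1, 0.995, 0.0, 0.0]
force: [-4.1, 1.9, 5.2]
finger_gap: 0.0345
finger_force: 83.7
```

Request:
send_rows(
  delta_pos=[
    [0, 0, 0.1],
    [0, 0, 0.1],
    [0, 0, 0.1],
  ],
  delta_rot=[
    [0, 0, 0],
    [0, 0, 0],
    [0, 0, 0],
  ],
  claw=[2.5, 2.5, 2.5],
)

```text
time_s: 10.15
tcp_pos: [0.562, 0.1439, 0.2245]
orientation: [-0.101, 0.995, 0.001, 0.001]
force: [-10.2, 1.5, 15.3]
finger_gap: 0.0348
finger_force: 85.1
```

```bash
python3 -c "
from h import *
deltas();print(bot.observe()['moment'])"
```

```text
t 10.15 tcp [0.562  0.1439 0.2245] toolx yaw -168.46 tilt [ 9.0e-04  1.3e-03 -1.0e+00] F [-10.2   1.5  15.3] gap 0.0348 q7 1.55
[0.22496901 1.38489147 0.49011267]
```

Seated at the expected height with little side force. Release and rise.

Request:
send_rows(
  delta_pos=[
    [0, 0, -0.1],
    [0, 0, -0.15],
    [0, 0, -0.15],
    [0, 0, -0.15],
    [0, 0, -0.15],
    [0, 0, -0.15],
    [0, 0, -1],
    [0, 0, -3],
    [0, 0, -7],
    [0, 0, -12],
    [0, 0, -17],
    [0, 0, -21],
  ],
  delta_rot=[
    [0, 0, 0],
    [0, 0, 0],
    [0, 0, 0],
    [0, 0, 0],
    [0, 0, 0],
    [0, 0, 0],
    [0, 0, 0],
    [0, 0, 0],
    [0, 0, 0],
    [0, 0, 0],
    [0, 0, 0],
    [0, 0, 0],
  ],
  claw=[8.5, 8.5, 8.5, 8.5, 8.5, 8.5, 8.5, 8.5, 8.5, 8.5, 8.5, 8.5],
)

```text
time_s: 11.35
tcp_pos: [0.5615, 0.1431, 0.4367]
orientation: [-0.1, 0.995, 0.0, 0.001]
force: [1.2, 1.3, -0.4]
finger_gap: 0.085
finger_force: 0.0
```

Run:
```python
from h import *
# hover over handle at (.676,.166), tool x along bar (109 deg)
deltas([.676,.166,.45,109],[.60,.15,.45,109])
m,im=snap("wrist","w5.png");t,_=snap("top","top5.png");snap("side","side5.png")
a=np.radians(11.5);o=np.array([.676,.166]);ex=np.array([np.cos(a),np.sin(a)]);ey=np.array([-ex[1],ex[0]])
W=lambda x,y,z:[*(o+x*ex+y*ey),z]
print("wrist pred body top, plate FL FR",proj(m,[W(-.115,0,.0775),W(-.16,.065,.02),W(-.16,-.065,.02),W(0,0,.214)]).round(1))
```

```text
t 11.35 tcp [0.5615 0.1431 0.4367] toolx yaw -168.52 tilt [ 0.0027  0.0012 -1.    ] F [ 1.2  1.3 -0.4] gap 0.085 q7 1.5
[0.676, 0.166, 0.45, 109] -> [-11.68  -0.03  -1.3 ] [ 0.15  0.11 82.48]
[0.6, 0.15, 0.45, 109] -> [-3.91 -0.09 -1.32] [ 0.15  0.11 82.48]
wrist pred body top, plate FL FR [[251.6 171.1]
 [298.  129.9]
 [205.4 129.9]
 [251.3 329.9]]
```

View pics/w5.png

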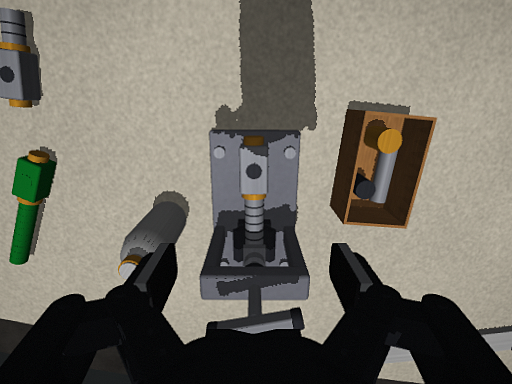

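The wrist view shows the valve lying in the vise with its body at (254,171). It is centred between the plate corners (210,130) and (298,130), and the shank is under the crossbar. The T-bar runs from (207,328) to (302,313). Moving over the handle.

Request:
send_rows(
  delta_pos=[
    [0, 0, -1.3],
    [-1.5, 0, -1.3],
    [-3, 0, -1.3],
    [-4.5, 0, -1.3],
    [-6, 0, -1.3],
    [-7.5, 0, -1.3],
    [-9, 0, -1.3],
    [-10.5, 0, -1.3],
    [-11.5, 0, -1.3],
    [-11.5, 0, -1.3],
    [-11.5, 0, -1.3],
    [-11.5, 0, -1.3],
  ],
  delta_rot=[
    [0, 0, 8],
    [0, 0, 16],
    [0, 0, 24],
    [0, 0, 32],
    [0, 0, 40],
    [0, 0, 48],
    [0, 0, 56],
    [0, 0, 64],
    [0, 0, 72],
    [0, 0, 80],
    [0, 0, 82],
    [0, 0, 82],
  ],
  claw=[8.5, 8.5, 8.5, 8.5, 8.5, 8.5, 8.5, 8.5, 8.5, 8.5, 8.5, 8.5],
)

```text
time_s: 12.7
tcp_pos: [0.6744, 0.1664, 0.4445]
orientation: [0.577, 0.816, -0.001, -0.0]
force: [-0.7, -0.6, -0.2]
finger_gap: 0.0847
finger_force: 0.0
```

Run:
```python
from h import *
deltas([.676,.166,.365,109])
m,im=snap("wrist","w6.png")
s=bot.observe();Rt=R.from_quat(s["orientation"]).as_matrix()
T=lambda x,y,z:[*(s["tcp_pos"]+Rt@np.array([x,y,0]))[:2],z]
print(proj(m,[T(0,0,.215),T(.045,0,.215),T(-.045,0,.215),T(0,.007,.215)]).round(1))
```

```text
t 12.7 tcp [0.6744 0.1664 0.4445] toolx yaw 109.46 tilt [-1.7e-03 -8.0e-04 -1.0e+00] F [-0.7 -0.6 -0.2] gap 0.0847 q7 0.19
[0.676, 0.166, 0.365, 109] -> [-0.09  0.15  7.95] [-0.11  0.01  0.46]
[[253.6 210.6]
 [253.6 154.4]
 [253.6 259.6]
 [262.4 210.6]]
```

View pics/w6.png

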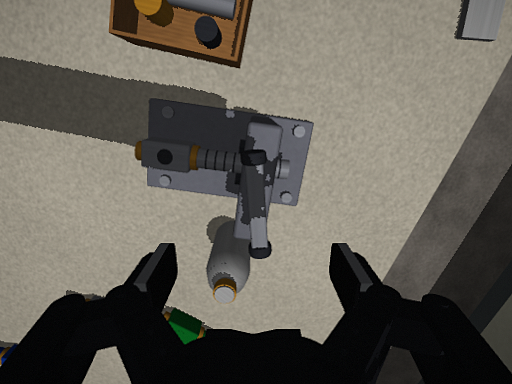

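Run:
```python
from h import *
m=bot.camera_model("wrist");im=cv2.imread("pics/w6.png")
hsv=im.max(2);mask=(hsv[140:270,225:290]<45).astype(np.uint8)
n,l,st,c=cv2.connectedComponentsWithStats(mask)
for i in range(1,n):
    if st[i,4]>60:print(st[i],c[i]+[225,140])
for z in(.208,.214):
    P=plane(m,(254,157),z);Q=plane(m,(260.5,248.5),z);print(z,P,Q,(P+Q)/2,np.linalg.norm(P-Q),np.degrees(np.arctan2(*(P-Q)[1::-1])))
```

```text
[   0    0   57   56 1084] [247.08763838 163.26199262]
[ 23 101  23  18 238] [259.33613445 251.28991597]
0.208 [0.66067981 0.20581512 0.208     ] [0.69295035 0.13224062 0.208     ] [0.67681508 0.16902787 0.208     ] 0.08034049453977404 113.68275114525187
0.214 [0.66026893 0.20690971 0.214     ] [0.69160176 0.13547311 0.214     ] [0.67593534 0.17119141 0.214     ] 0.078005982816401 113.68275114525187
```

Request:
send_rows(
  delta_pos=[
    [0, 0, 2],
    [-0.05, 0.05, 5],
    [-0.05, 0.05, 7],
    [-0.05, 0.05, 8],
    [-0.05, 0.05, 8],
    [-0.05, 0.05, 8],
    [-0.05, 0.05, 8],
    [-0.05, 0.05, 8],
    [-0.05, 0.05, 8],
    [-0.05, 0.05, 8],
    [-0.05, 0.05, 8],
    [-0.05, 0.05, 8],
  ],
  delta_rot=[
    [0, 0, -2],
    [0, 0, -4.2],
    [0, 0, -4.2],
    [0, 0, -4.2],
    [0, 0, -4.2],
    [0, 0, -4.2],
    [0, 0, -4.2],
    [0, 0, -4.2],
    [0, 0, -4.2],
    [0, 0, -4.2],
    [0, 0, -4.2],
    [0, 0, -4.2],
  ],
  claw=[8.5, 8.5, 8.5, 8.5, 8.5, 8.5, 1, 1, 1, 1, 1, 1],
  grip_force=60,
)

```text
time_s: 13.95
tcp_pos: [0.676, 0.1667, 0.3663]
orientation: [0.547, 0.837, 0.002, 0.002]
force: [10.3, 2.6, -2.5]
finger_gap: 0.0125
finger_force: 62.2
```

Request:
send_rows(
  delta_pos=[
    [0, 0, 0],
    [0, 0, 0],
    [0, 0, 0],
    [0, 0, 0],
  ],
  delta_rot=[
    [0, 0, 0],
    [0, 0, 0],
    [0, 0, 0],
    [0, 0, 0],
  ],
  claw=[1, 1, 1, 1],
)

```text
time_s: 14.35
tcp_pos: [0.6761, 0.1667, 0.3663]
orientation: [0.547, 0.837, 0.002, 0.002]
force: [9.7, 3.5, -2.4]
finger_gap: 0.0128
finger_force: 62.2
```

```bash
python3 -c "
from h import *
deltas();print(bot.observe()['moment'])"
```

```text
t 14.35 tcp [0.6761 0.1667 0.3663] toolx yaw 113.72 tilt [ 0.0045  0.0012 -1.    ] F [ 9.7  3.5 -2.4] gap 0.0128 q7 0.27
[ 0.49140149 -1.86808892 -0.17271259]
```

Gripped (gap 12.8 mm). The handle axis is about 1 mm further along tool y. Turning clockwise while sinking 5.5 mm/rad.

Request:
send_rows(
  delta_pos=[
    [0, 0.12, 0],
    [0, 0.12, 0.06],
    [0, 0.12, 0.13],
    [0, 0.12, 0.19],
    [0, 0.12, 0.26],
    [0, 0.12, 0.33],
    [0, 0.12, 0.39],
    [0, 0.12, 0.46],
    [0, 0.12, 0.53],
    [0, 0.12, 0.6],
    [0, 0.12, 0.67],
    [0, 0.12, 0.67],
  ],
  delta_rot=[
    [0, 0, 0],
    [0, 0, 6],
    [0, 0, 13],
    [0, 0, 20],
    [0, 0, 27],
    [0, 0, 34],
    [0, 0, 41],
    [0, 0, 48],
    [0, 0, 55],
    [0, 0, 62],
    [0, 0, 69],
    [0, 0, 70],
  ],
  claw=[1, 1, 1, 1, 1, 1, 1, 1, 1, 1, 1, 1],
)

```text
time_s: 15.55
tcp_pos: [0.6758, 0.1671, 0.3596]
orientation: [0.929, 0.371, -0.0, -0.001]
force: [-5.0, 1.7, 5.2]
finger_gap: 0.0126
finger_force: 63.3
```

```bash
python3 -c "
from h import *
deltas();print(bot.observe()['moment'])"
```

```text
t 15.55 tcp [0.6758 0.1671 0.3596] toolx yaw 43.5 tilt [-1.1e-03  8.0e-04 -1.0e+00] F [-5.   1.7  5.2] gap 0.0126 q7 -0.86
[0.26538383 1.08255092 0.28847268]
```

Request:
send_rows(
  delta_pos=[
    [0, 0, 0.06],
    [0, 0, 0.12],
    [0, 0, 0.18],
    [0, 0, 0.24],
    [0, 0, 0.3],
    [0, 0, 0.34],
    [0, 0, 0.34],
  ],
  delta_rot=[
    [0, 0, 6],
    [0, 0, 12],
    [0, 0, 18],
    [0, 0, 24],
    [0, 0, 30],
    [0, 0, 35],
    [0, 0, 35],
  ],
  claw=[1, 1, 1, 1, 1, 1, 1],
)

```text
time_s: 16.25
tcp_pos: [0.6756, 0.1677, 0.3562]
orientation: [0.997, 0.075, -0.001, -0.001]
force: [-6.8, 2.1, 5.9]
finger_gap: 0.0128
finger_force: 63.5
```

```bash
python3 -c "
from h import *
deltas();print(bot.observe()['moment'])
d,si=snap('side','side7.png')
cv2.imwrite('pics/c7.png',cv2.resize(si[130:210,220:300],(600,600),interpolation=3)[:,:,::-1])"
```

```text
t 16.25 tcp [0.6756 0.1677 0.3562] toolx yaw 8.6 tilt [-0.0018  0.0018 -1.    ] F [-6.8  2.1  5.9] gap 0.0128 q7 -1.42
[ 0.59914773  1.41096453 -0.14758055]
```

Request:
send_rows(
  delta_pos=[
    [0, 0, 0.05],
    [0, 0, 0.1],
    [0, 0, 0.15],
    [0, 0, 0.19],
    [0, 0, 0.19],
  ],
  delta_rot=[
    [0, 0, 5],
    [0, 0, 10],
    [0, 0, 15],
    [0, 0, 20],
    [0, 0, 20],
  ],
  claw=[1, 1, 1, 1, 1],
)

```text
time_s: 16.8
tcp_pos: [0.6756, 0.1681, 0.3543]
orientation: [0.995, -0.099, -0.001, -0.001]
force: [-6.9, 3.5, 6.2]
finger_gap: 0.0128
finger_force: 63.5
```

```bash
python3 -c "
from h import *
deltas();print(bot.observe()['moment'])"
```

```text
t 16.8 tcp [0.6756 0.1681 0.3543] toolx yaw -11.37 tilt [-0.0017  0.0022 -1.    ] F [-6.9  3.5  6.2] gap 0.0128 q7 -1.73
[ 0.86052426  1.32014013 -0.07790388]
```

Request:
send_rows(
  delta_pos=[
    [0, 0, 0.03],
    [0, 0, 0.06],
  ],
  delta_rot=[
    [0, 0, 3],
    [0, 0, 6],
  ],
  claw=[1, 1],
)

```text
time_s: 17.0
tcp_pos: [0.6756, 0.1681, 0.3537]
orientation: [0.989, -0.15, -0.001, -0.001]
force: [-6.1, 3.2, 6.9]
finger_gap: 0.0126
finger_force: 63.5
```

```bash
python3 -c "
from h import *
deltas();print(bot.observe()['moment'],bot.observe()['tau'][6])
d,si=snap('side','side8.png')
a,b,c=[cv2.resize(cv2.imread('pics/side%d.png'%i)[155:195,240:280],(260,260),interpolation=2) for i in(5,7,8)]
cv2.imwrite('pics/c8.png',np.clip(np.hstack([a,b,c])*1.8,0,255))"
```

```text
t 17.0 tcp [0.6756 0.1681 0.3537] toolx yaw -17.29 tilt [-0.0016  0.0027 -1.    ] F [-6.1  3.2  6.9] gap 0.0126 q7 -1.83
[0.90182664 1.27030157 0.35874421] 0.7225312292575836[ WARN:0@1.042] global loadsave.cpp:1063 imwrite_ Unsupported depth image for selected encoder is fallbacked to CV_8U.
```

View pics/c8.png

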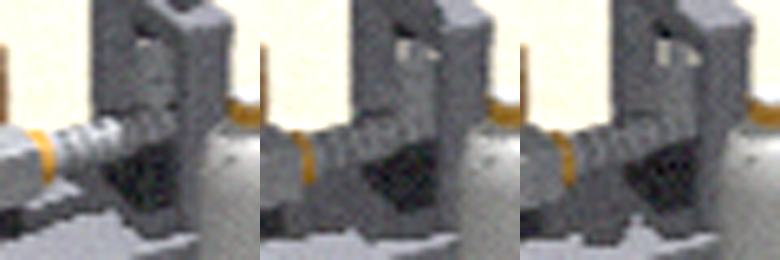

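The three side crops show the foot coming down onto the shank; the last two look like contact. That makes 11 pictures viewed, one over the limit, so I'll view no more. Continuing in small steps and reading the moving torque.

Request:
send_rows(
  delta_pos=[
    [0, 0, 0.03],
    [0, 0, 0.06],
    [0, 0, 0.1],
  ],
  delta_rot=[
    [0, 0, 3],
    [0, 0, 6],
    [0, 0, 10],
  ],
  claw=[1, 1, 1],
)

```text
time_s: 17.35
tcp_pos: [0.6757, 0.1683, 0.3528]
orientation: [0.972, -0.236, -0.001, -0.001]
force: [-6.9, 3.9, 7.8]
finger_gap: 0.0125
finger_force: 63.5
```

```bash
python3 -c "
from h import *
deltas();print(bot.observe()['moment'],bot.observe()['tau'][6])"
```

```text
t 17.35 tcp [0.6757 0.1683 0.3528] toolx yaw -27.28 tilt [-0.0013  0.0029 -1.    ] F [-6.9  3.9  7.8] gap 0.0125 q7 -1.98
[1.05358346 1.15307129 0.35205619] 1.2077389284968376
```

Request:
send_rows(
  delta_pos=[
    [0, 0, 0.03],
    [0, 0, 0.06],
    [0, 0, 0.1],
  ],
  delta_rot=[
    [0, 0, 3],
    [0, 0, 6],
    [0, 0, 10],
  ],
  claw=[1, 1, 1],
)

```text
time_s: 17.65
tcp_pos: [0.6758, 0.1684, 0.3519]
orientation: [0.948, -0.319, -0.001, -0.001]
force: [-5.4, 4.8, 7.4]
finger_gap: 0.0124
finger_force: 63.6
```

```bash
python3 -c "
from h import *
deltas();print(bot.observe()['moment'],bot.observe()['tau'][6])"
```

```text
t 17.65 tcp [0.6758 0.1684 0.3519] toolx yaw -37.26 tilt [-0.001  0.003 -1.   ] F [-5.4  4.8  7.4] gap 0.0124 q7 -2.14
[1.06327924 1.02543732 0.38899588] 1.1652601137757301
```

Torque is rising slowly. A short reverse-and-return will separate friction from pressing torque.

Request:
send_rows(
  delta_pos=[
    [0, 0, -0.03],
    [0, 0, -0.06],
    [0, 0, -0.1],
  ],
  delta_rot=[
    [0, 0, -3],
    [0, 0, -6],
    [0, 0, -10],
  ],
  claw=[1, 1, 1],
)

```text
time_s: 17.95
tcp_pos: [0.6757, 0.1683, 0.3528]
orientation: [0.972, -0.234, -0.001, -0.001]
force: [-6.5, 4.5, 6.8]
finger_gap: 0.0127
finger_force: 63.5
```

```bash
python3 -c "
from h import *
deltas();print(bot.observe()['moment'],bot.observe()['tau'][6])"
```

```text
t 17.95 tcp [0.6757 0.1683 0.3528] toolx yaw -27.07 tilt [-0.0014  0.0028 -1.    ] F [-6.5  4.5  6.8] gap 0.0127 q7 -1.98
[ 1.05516774  1.1237639  -0.27770076] -1.3371176272630692
```

Request:
send_rows(
  delta_pos=[
    [0, 0, 0.03],
    [0, 0, 0.06],
    [0, 0, 0.1],
  ],
  delta_rot=[
    [0, 0, 3],
    [0, 0, 6],
    [0, 0, 10],
  ],
  claw=[1, 1, 1],
)

```text
time_s: 18.25
tcp_pos: [0.6758, 0.1684, 0.3519]
orientation: [0.948, -0.32, -0.001, -0.001]
force: [-5.7, 4.3, 6.3]
finger_gap: 0.0126
finger_force: 63.6
```

```bash
python3 -c "
from h import *
deltas();print(bot.observe()['moment'],bot.observe()['tau'][6])"
```

```text
t 18.25 tcp [0.6758 0.1684 0.3519] toolx yaw -37.27 tilt [-0.0011  0.0031 -1.    ] F [-5.7  4.3  6.3] gap 0.0126 q7 -2.14
[1.14453848 1.02236351 0.4235862 ] 1.1757256463170052
```

Request:
send_rows(
  delta_pos=[
    [0, 0, -0.07],
    [0, 0, -0.13],
    [0, 0, -0.2],
    [0, 0, -0.27],
    [0, 0, -0.34],
    [0, 0, -0.4],
    [0, 0, -0.46],
    [0, 0, -0.54],
    [0, 0, -0.57],
    [0, 0, -0.6],
  ],
  delta_rot=[
    [0, 0, -7],
    [0, 0, -14],
    [0, 0, -21],
    [0, 0, -28],
    [0, 0, -35],
    [0, 0, -42],
    [0, 0, -49],
    [0, 0, -56],
    [0, 0, -59],
    [0, 0, -62],
  ],
  claw=[1, 1, 1, 1, 1, 1, 1, 1, 1, 1],
)

```text
time_s: 19.25
tcp_pos: [0.6756, 0.1673, 0.3577]
orientation: [0.977, 0.215, -0.001, -0.001]
force: [-5.9, 1.6, 5.8]
finger_gap: 0.0121
finger_force: 63.4
```

```bash
python3 -c "
from h import *
deltas();print(bot.observe()['moment'],bot.observe()['tau'][6])"
```

```text
t 19.25 tcp [0.6756 0.1673 0.3577] toolx yaw 24.86 tilt [-0.0017  0.002  -1.    ] F [-5.9  1.6  5.8] gap 0.0121 q7 -1.16
[ 0.56319961  1.21200731 -0.36451924] -0.5217224545776844
```

Request:
send_rows(
  delta_pos=[
    [0, 0, -0.03],
    [0, 0, -0.06],
    [0, 0, -0.09],
  ],
  delta_rot=[
    [0, 0, -3],
    [0, 0, -6],
    [0, 0, -10],
  ],
  claw=[1, 1, 1],
)

```text
time_s: 19.55
tcp_pos: [0.6757, 0.1672, 0.3586]
orientation: [0.954, 0.299, -0.0, -0.001]
force: [-5.2, 2.2, 5.4]
finger_gap: 0.0124
finger_force: 63.5
```

```bash
python3 -c "
from h import *
deltas();print(bot.observe()['moment'],bot.observe()['tau'][6])"
```

```text
t 19.55 tcp [0.6757 0.1672 0.3586] toolx yaw 34.84 tilt [-0.0014  0.0015 -1.    ] F [-5.2  2.2  5.4] gap 0.0124 q7 -1.0
[ 0.46922115  1.22782128 -0.40987613] -1.2233740836381912
```

Request:
send_rows(
  delta_pos=[
    [0, 0, 0.03],
    [0, 0, 0.06],
    [0, 0, 0.1],
  ],
  delta_rot=[
    [0, 0, 3],
    [0, 0, 6],
    [0, 0, 10],
  ],
  claw=[1, 1, 1],
)

```text
time_s: 19.85
tcp_pos: [0.6757, 0.1673, 0.3577]
orientation: [0.977, 0.213, -0.001, -0.001]
force: [-5.9, 2.2, 8.0]
finger_gap: 0.0125
finger_force: 63.5
```

```bash
python3 -c "
from h import *
deltas();print(bot.observe()['moment'],bot.observe()['tau'][6])"
```

```text
t 19.85 tcp [0.6757 0.1673 0.3577] toolx yaw 24.64 tilt [-0.0016  0.0018 -1.    ] F [-5.9  2.2  8. ] gap 0.0125 q7 -1.16
[0.45294197 1.37427244 0.24315793] 1.3508737832307816
```

Request:
send_rows(
  delta_pos=[
    [0, 0, 0.03],
    [0, 0, 0.06],
    [0, 0, 0.1],
  ],
  delta_rot=[
    [0, 0, 3],
    [0, 0, 6],
    [0, 0, 10],
  ],
  claw=[1, 1, 1],
)

```text
time_s: 20.15
tcp_pos: [0.6756, 0.1675, 0.3567]
orientation: [0.992, 0.128, -0.001, -0.001]
force: [-7.2, 2.2, 8.0]
finger_gap: 0.0127
finger_force: 63.6
```

```bash
python3 -c "
from h import *
deltas();print(bot.observe()['moment'],bot.observe()['tau'][6])"
```

```text
t 20.15 tcp [0.6756 0.1675 0.3567] toolx yaw 14.65 tilt [-0.0017  0.002  -1.    ] F [-7.2  2.2  8. ] gap 0.0127 q7 -1.32
[0.60409703 1.4618804  0.28995723] 1.3397545740008354
```

The free-travel pair has its midpoint at −0.06 Nm. Relative to that, pressing torque was 0.10 Nm at −27° and 0.14 Nm at −37°, which matches a handle angle near 4.0. Turning back to −40°, then releasing.

Request:
send_rows(
  delta_pos=[
    [0, 0, 0.07],
    [0, 0, 0.13],
    [0, 0, 0.2],
    [0, 0, 0.27],
    [0, 0, 0.34],
    [0, 0, 0.4],
    [0, 0, 0.46],
    [0, 0, 0.5],
    [0, 0, 0.52],
    [0, 0, 0.52],
    [0, 0, 0.52],
  ],
  delta_rot=[
    [0, 0, 7],
    [0, 0, 14],
    [0, 0, 21],
    [0, 0, 28],
    [0, 0, 35],
    [0, 0, 42],
    [0, 0, 48],
    [0, 0, 52],
    [0, 0, 54.6],
    [0, 0, 54.6],
    [0, 0, 54.6],
  ],
  claw=[1, 1, 1, 1, 1, 1, 1, 1, 1, 1, 1],
)

```text
time_s: 21.25
tcp_pos: [0.6758, 0.1684, 0.3516]
orientation: [0.94, -0.34, -0.001, -0.001]
force: [-6.1, 5.0, 7.6]
finger_gap: 0.0127
finger_force: 63.6
```

```bash
python3 -c "
from h import *
deltas();print(bot.observe()['moment'])"
```

```text
t 21.25 tcp [0.6758 0.1684 0.3516] toolx yaw -39.76 tilt [-9.e-04  3.e-03 -1.e+00] F [-6.1  5.   7.6] gap 0.0127 q7 -2.18
[1.12366323 1.03846532 0.13847684]
```

Request:
send_rows(
  delta_pos=[
    [0, 0, 0],
    [0, 0, 0],
    [0, 0, 0],
    [0, 0, 0],
    [0, 0, 0],
    [0, 0, 0],
    [0, 0, -0.5],
    [0, 0, -2],
    [0, 0, -5],
    [0, 0, -8],
    [0, 0, -10],
    [0, 0, -10],
  ],
  delta_rot=[
    [0, 0, 0],
    [0, 0, 0],
    [0, 0, 0],
    [0, 0, 0],
    [0, 0, 0],
    [0, 0, 0],
    [0, 0, 0],
    [0, 0, 0],
    [0, 0, 0],
    [0, 0, 0],
    [0, 0, 0],
    [0, 0, 0],
  ],
  claw=[8.5, 8.5, 8.5, 8.5, 8.5, 8.5, 8.5, 8.5, 8.5, 8.5, 8.5, 8.5],
)

```text
time_s: 22.45
tcp_pos: [0.6764, 0.1659, 0.4555]
orientation: [0.94, -0.341, 0.002, -0.001]
force: [-0.2, -0.1, 0.0]
finger_gap: 0.085
finger_force: 0.0
```

Run:
```python
from h import *
deltas()
m,im=snap("wrist","w9.png")
a=np.array(cv2.imread("pics/top5.png"),int);t,b=snap("top","top9.png");b=b[:,:,::-1].astype(int)
# change check at spare, cylinder, bin
for n,(x0,x1,y0,y1) in dict(spare=(283,303,183,225),cyl=(224,243,134,162),bin=(137,170,164,211)).items():print(n,np.abs(a-b)[y0:y1,x0:x1].mean().round(1))
# bar dark end caps
g=im.max(2)[120:290,190:330]
n,l,st,c=cv2.connectedComponentsWithStats((g<45).astype(np.uint8))
for i in range(1,n):
    if 60<st[i,4]<2000:print(st[i],c[i]+[190,120])
```

```text
t 22.45 tcp [0.6764 0.1659 0.4555] toolx yaw -39.91 tilt [ 0.0055  0.001  -1.    ] F [-0.2 -0.1  0. ] gap 0.085 q7 -2.22
spare 6.2
cyl 5.0
bin 30.5
[  47    4   93   88 1170] [272.02905983 168.0025641 ]
[ 18  43  37  65 568] [227.98239437 196.02112676]
[ 70  81  57  46 627] [285.94577352 221.56140351]
[121  93  15  13 155] [317.6        219.12258065]
[  33  103   67   67 1136] [257.93309859 260.35387324]
[ 25 135  34  31 279] [232.13978495 267.51971326]
[  0 149  42  21 268] [206.41791045 281.82835821]
```

```bash
python3 -c "
from workcell import bot
print(bot.finish_job())"
```

```text
the job is handed in; nothing more can be done
None
```

The long valve is seated in the vise and clamped: torque readings put the handle near 4.04 rad, about 30–35 N on the foot by the given spring rate. The arm let go and rose clear, and the job was handed in at about 22.5 s; no verdict came back, and I viewed 11 pictures, one over the limit of 10.

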